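# Bring the phase ring into the microscope's light path

## Robot

A 6-joint arm with a two-finger parallel gripper is mounted at the origin on the work surface. World frame = base frame: x ahead of the robot, y to its left, z up, the work surface at z = 0. Lengths are in m, angles in rad, forces in N, time in s.
With the tool pointing down it reaches from about 0.35 to 0.975 m from the base axis. Payload 4.9 kg.
Tool frame: the origin (TCP) lies midway between the tips of the shut fingers; the grasp point (between the pads) lies ctrl.grip_depth behind it (ctrl.grip_depth is the distance from the TCP to the grasp point, in m); z points along the fingers, y is the line along which they close (so a half turn about z gives the same grasp; the last joint's range is limited). The gripper opens to 85 mm and grips with 20 to 120 N. Pads are 22 mm wide; open, the fingers measure 114 mm over their backs; the gripper's body (76 mm by 85 mm) begins 54 mm behind the grasp point. The pads swing forward as they close: fully open they stand 13 mm farther back than shut.
Start: joints at [-1.352, 0.053, 1.613, -0, 1.476, -0.119], TCP at [0.207, -0.59, 0.231] pointing down, gripper open.
Joint ranges: [-3.01, 3.01], [-1.01, 2.22], [0.06, 2.58], [-1.02, 4.17], [0.09, 2.62], [-3.14, 3.14]. Speed limits (rad/s): [2.57, 2.57, 3.14, 3.14, 3.14, 3.14].

## Interface

Orientations are given as a rotation vector (axis times angle).
In Python, from station import ctrl, get_image, camera_model gives the robot as it stands. The module is installed in compiled form; this text tells all that it offers.
- The arm moves only by the shell command python3 -m crank 'ROWS' [FORCE]. ROWS is JSON, a list of rows, each a list of 7 numbers: the shift along the tool's x, y, z in mm, then the turn, a rotation vector about the tool's x, y, z in rad, then the opening, from -1 (shut) to 1 (fully open). A call has exactly 10 rows; each row shifts and turns the commanded pose from where the row before left it, along the tool's axes as they then stand; what a row does not reach is not made up. A row lasts 1/12 s, in which the tool goes at most 41.7 mm and 7.16 degrees, less where a joint would pass 70% of its speed; a pose out of reach is approached as far as the arm can. A call with a gripper value outside its range is refused whole. The fingers move at their own pace and stop on an object; FORCE is the grip in N (left out, the last holds). Time passes only in rows, so rows that do not move let the fingers close, or fill a call up. It gives the time, the measured TCP pose, the force, the opening and the grip force at its end, in the units of the state.
- ctrl.get_obs(): the state, without advancing time (a new reading comes with each control period).
- get_image(name): name is "scene" or "top" or "wrist"; returns the picture (480x640x3 uint8, red, green, blue); there is no depth.
- camera_model(name): a dict with "vertical_fov" (degrees; the focal length in pixels is half the picture's height over the tangent of half this angle, whatever the lens; pixels are square), "cx", "cy" (the principal point, pixels), "R" (3x3) and "t" (3): a world point X has camera coordinates R X + t; the wrist camera has in their place "hand_eye" (4x4, takes a point from camera to tool coordinates, whose origin is the TCP and whose axes are the flange's). Camera axes: x right, y down, z forward; pixel columns grow to the right and rows downward; lengths in m; the calibration is good to about 2 mm. A picture is of the moment at which its call begins: read the wrist's pose just before it. camera_model takes no time and is no camera call.
- ctrl.finish_job(): hands the job in; it is judged then, once.
The state is a dict: "t": time; "q": joint angles; "dq": joint speeds; "effort": joint torques, N m; "tool_pos": TCP position; "tool_rot": TCP orientation; "contact_force": force on the tool from outside, world axes, zero at the start; "wrist_torque": the same for the moment, N m; "opening": finger opening in m; "grip_force": force on a finger pad.
Only numpy, scipy, OpenCV 4.12 (cv2) and the standard library are available. Lean on these libraries where they do the work, as an engineer would, in place of code of your own. Each camera call takes 0.05 s, during which the arm holds its last target. There are 200 camera calls.

## Task

The phase slider of the inverted microscope has been left pulled out towards you. Take its ribbed grip between the fingers and slide it in along its guide until it clicks into the middle of its three click stops, without running on past it towards the third; the job ends with the slider sitting in that notch and the grip still held between the fingers, so do not let go at the end. Leave the well plate on the stage and the other things on the bench where they are.

Things in the scene. Friction and masses are not known exactly. Their poses are not given: they have to be found in the camera images.
- phase_slider (a joint): flat dark grey phase slider of the cream inverted microscope; value in m, how far it is pushed in: 0 first click stop and outer end, 0.040 middle click stop, 0.080 third and inner end. At each stop a sprung ball drops into a notch in the bar's edge; a freed slider is drawn in from up to 3 mm off. Leaving a stop takes 6 to 9 N, sliding between stops 1 to 2 N, and there it stays where left. Starts at 0 to 0.026
- slider_grip (a point): centre of the slider's light grey grip with black ribs, an upright block at the end towards the robot: 16 mm wide across the rail (y), 26 mm along it (x), 30 mm tall, 304 mm above the bench; moves with the slider. x is level and points in the direction of pushing in, z up. Free at both sides and above, the stage 114 mm below. A 16 mm wide tongue joins it to the 46 mm wide bar, which begins 32 mm along +x
- condenser_axis (a point): fixed point in the microscope's condenser, on its light path at the slider's height; axes as slider_grip, which lies 165 mm from here along -x at the first stop, 125 mm at the middle, 85 mm at the third. The slider's guide block here is 64 mm (x) by 74 mm, 18 mm high; the cream lamp house above it is 92 mm square at its widest and its top is 431 mm above the bench
- microscope: the whole inverted microscope, fixed to the bench; origin on the bench under the condenser, axes as condenser_axis. Foot 190 mm (x) by 360 mm. Black stage 190 mm high, reaching 162 mm along -x. Eyepiece head with camera, up to 410 mm high, 120 to 310 mm along +y; lamp pillar, 420 mm high, 143 to 177 mm along -y; both within 60 mm of its y axis
- well_plate: lidded clear six-well plate, 128 x 85 x 20 mm, lying on the microscope's stage beneath the condenser; origin at the centre of its underside
- power_box: small cream power supply box with a black dial, 85 x 75 mm, 60 mm high with the dial, on the bench beside the microscope; origin at the centre of its underside
- tape_roll: roll of yellow masking tape lying flat, 90 mm across, 19 mm high; origin at the centre of its underside
- flask: empty clear culture flask lying flat, orange screw cap, 115 x 52 x 26 mm; origin under the middle of its body
- tube_rack: blue tube rack, 75 x 160 mm, 101 mm high with its capped tubes; origin at the centre of its underside
- spray_bottle: yellow spray bottle with a red trigger head, 66 mm across, 214 mm tall; origin at the centre of its underside
- tip_box: blue pipette tip box with a clear lid, 120 x 82 x 72 mm; origin at the centre of its underside
- marker: white marker pen with a blue cap, 160 mm long, 12 mm thick, lying along its own x; origin under its middle

How it is judged:
By the outcome, as a careful person would: the job done as asked, in the order asked, and still so for the second after the job is handed in, while the arm keeps its last pose, push and grip.
It also fails if it takes over 35 s, if anything falls off the work surface, if the arm or the gripper's body presses on something with over 40 N, if the wrist force passes 120 N, or if a joint passes its speed limit or range.

## Working session

There is one attempt and no reset: what is moved stays moved. The work goes in short steps, Python scripts to look and compute and a shell command to move; the robot and the scene stay as the last step left them, time stands still between calls to the robot, and variables do not carry over. Pictures are saved under pics/ and viewed, at most 10 in all, crops included, and the job is handed in when it is done.

```bash
mkdir -p pics; python3 - <<'E'
from station import ctrl,get_image,camera_model
import cv2,numpy as np
o=ctrl.get_obs();print({k:np.round(v,3) for k,v in o.items()},ctrl.grip_depth)
for n in("scene","top"):
    cv2.imwrite(f"pics/{n}0.png",get_image(n)[:,:,::-1]);m=camera_model(n);print(n,m)
print(camera_model("wrist"))
E
```

```text
{'t': np.float64(0.0), 'q': array([-1.352,  0.053,  1.614,  0.   ,  1.476, -0.119]), 'dq': array([-0.001,  0.001, -0.001,  0.002,  0.   ,  0.   ]), 'effort': array([ 2.0000e-03, -3.9369e+01, -3.7017e+01, -0.0000e+00,  7.0000e-03,
        0.0000e+00]), 'tool_pos': array([ 0.207, -0.589,  0.23 ]), 'tool_rot': array([-3.095, -0.528,  0.   ]), 'contact_force': array([ 0.466, -0.399, -0.393]), 'wrist_torque': array([ 0.003, -0.031, -0.002]), 'grip_force': np.float64(0.0), 'opening': np.float64(0.085)} 0.0187
scene {'vertical_fov': 47.174742329093895, 'cx': 330.85778297224834, 'cy': 244.04600319517527, 'R': array([[-0.91649221, -0.39971433, -0.01644646],
       [-0.3181486 ,  0.75316365, -0.57578293],
       [ 0.24253557, -0.52246815, -0.81743717]]), 't': array([0.44216206, 0.26950311, 1.43082538])}
top {'vertical_fov': 44.22682082178529, 'cx': 315.58689880805287, 'cy': 237.23011001845882, 'R': array([[-0.0232017 , -0.99969654,  0.00827692],
       [-0.99278616,  0.02206558, -0.11785052],
       [ 0.11763212, -0.01095154, -0.99299685]]), 't': array([-0.02171758,  0.47407013,  1.51130571])}
{'vertical_fov': 63.86307071221779, 'cx': 319.34811792763526, 'cy': 238.94818689182665, 'hand_eye': array([[-8.75714001e-04, -9.55228503e-01, -2.95867775e-01,
         7.62467828e-02],
       [ 9.99999380e-01, -6.32944145e-04, -9.16311922e-04,
        -4.05986223e-04],
       [ 6.88019490e-04, -2.95868394e-01,  9.55228465e-01,
        -1.43057363e-01],
       [ 0.00000000e+00,  0.00000000e+00,  0.00000000e+00,
         1.00000000e+00]])}
```

View pics/scene0.png

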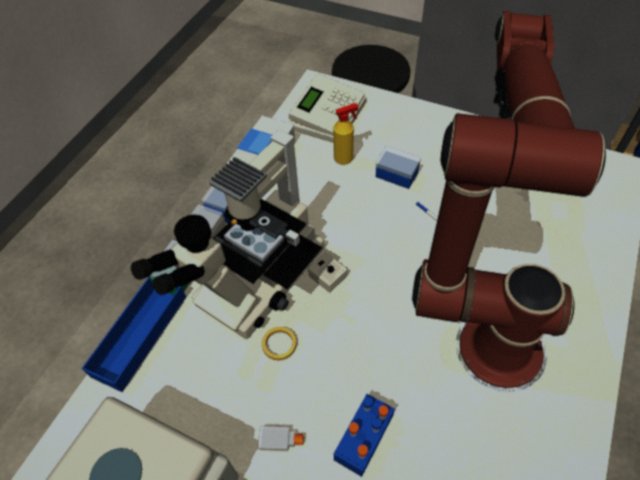

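View pics/top0.png

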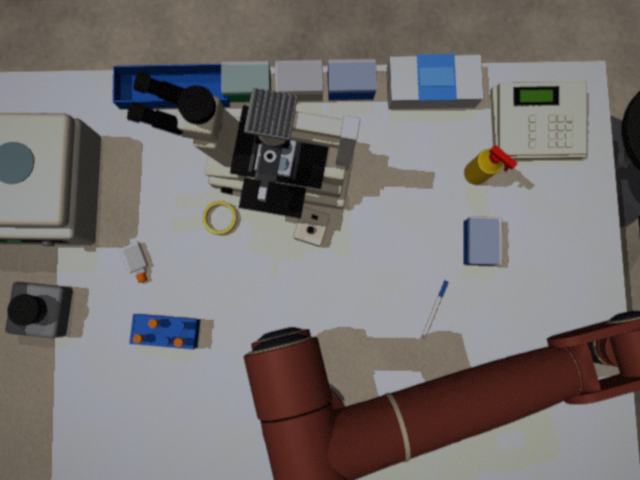

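The scene view shows the light grey grip near (292,238), and the top view shows it near (263,190), with the slider ring near (270,157). I'll enlarge both.

```bash
python3 - <<'E'
import cv2,numpy as np
a=cv2.imread("pics/scene0.png")[200:290,225:345];b=cv2.imread("pics/top0.png")[80:230,200:365]
a=cv2.resize(a,(400,300),interpolation=2);a=cv2.resize(a,(400,300));b=cv2.resize(b,None,fx=2.4,fy=2.4,interpolation=2)
h=max(a.shape[0],b.shape[0]);p=lambda i:cv2.copyMakeBorder(i,0,h-i.shape[0],0,0,0)
cv2.imwrite("pics/z0.png",np.hstack([p(a),p(b)]))
E
```

```text
(no output)
```

View pics/z0.png

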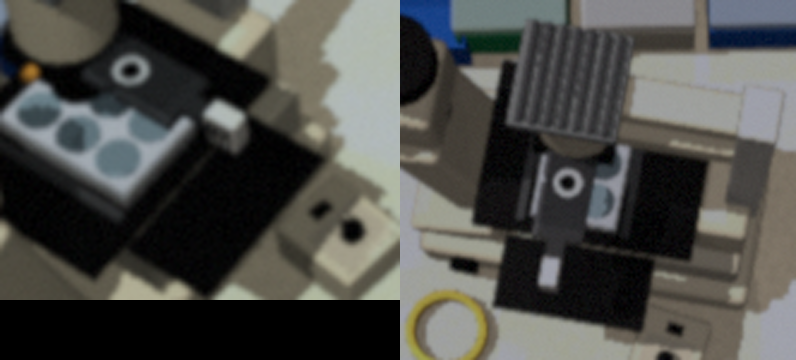

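The enlarged view shows the grip at scene (292.8,237.5) and top (262,193). The slider's ring is at scene (264,221) and top (270,156). The stage's front edge runs from top (240,207) to (301,217.5).

```bash
cat > h.py <<'E'
import numpy as np,cv2
from scipy.spatial.transform import Rotation as Ro
from station import ctrl,get_image,camera_model
def pose():
    o=ctrl.get_obs();return Ro.from_rotvec(o["tool_rot"]).as_matrix(),np.array(o["tool_pos"])
def ray(n,u,v,P=None):
    m=camera_model(n);f=240/np.tan(np.radians(m["vertical_fov"]/2))
    d=np.array([(u-m["cx"])/f,(v-m["cy"])/f,1])
    if n!="wrist": R=np.array(m["R"]);return -R.T@m["t"],R.T@d
    H=np.array(m["hand_eye"]);R,p=P;return R@H[:3,3]+p,R@H[:3,:3]@d
def plane(r,z): c,d=r;return c+d*(z-c[2])/d[2]
def tri(r1,r2):
    (a,d),(b,e)=r1,r2;s,t=np.linalg.lstsq(np.c_[d,-e],b-a,rcond=None)[0]
    return (a+s*d+b+t*e)/2,np.linalg.norm(a+s*d-b-t*e)
E
python3 - <<'E'
from h import *
T=lambda u,v:ray("top",(u-400)/2.4+200,v/2.4+80)
S=lambda u,v:ray("scene",u*.3+225,v*.3+200)
print("grip",tri(S(226,125),T(549,271)),plane(T(549,258),.319),plane(T(549,284),.319))
print("ring",tri(S(131,70),T(568,183)))
for z,pts in((.19,[(496,306),(642,330),(505,238),(653,262),(690,260),(706,160)]),(.431,[(530,20),(632,38),(508,124),(616,140)])):
    for p in pts: print(z,p,plane(T(*p),z).round(4))
E
```

```text
grip (array([0.53778107, 0.08303212, 0.30622682]), np.float64(0.0024058292481957027)) [0.54817184 0.08219479 0.319     ] [0.52475213 0.08248841 0.319     ]
ring (array([0.61967765, 0.06531253, 0.30547687]), np.float64(0.00038240424546103467))
0.19 (496, 306) [0.5283 0.1447 0.19  ]
0.19 (642, 330) [0.5015 0.0027 0.19  ]
0.19 (505, 238) [0.5957 0.1353 0.19  ]
0.19 (653, 262) [ 0.5687 -0.0094  0.19  ]
0.19 (690, 260) [ 0.5699 -0.0457  0.19  ]
0.19 (706, 160) [ 0.6701 -0.064   0.19  ]
0.431 (530, 20) [0.7248 0.0865 0.431 ]
0.431 (632, 38) [0.7077 0.0028 0.431 ]
0.431 (508, 124) [0.637  0.1054 0.431 ]
0.431 (616, 140) [0.6218 0.0175 0.431 ]
```

Heights agree (0.306 measured against 0.304), and yaw is about -11.5°. The slider reads about 0.026. I'll come in with the wrist camera on the robot side, which means tool x at yaw 168.5°. Next I work out the shifts in tool axes.

```bash
python3 - <<'E'
from h import *
R,p=pose();y0=np.arctan2(R[1,0],R[0,0]);print(np.degrees(y0),R[2].round(3))
d=(np.array([.455,.10])-p[:2])/26*1000
for k in range(26):
    y=y0+.1*k+.05;c,s=np.cos(y),np.sin(y)
    print(k,round(c*d[0]+s*d[1]),round(s*d[0]-c*d[1]))
print(np.degrees(y0+2.6))
E
```

```text
19.355097971547146 [ 0.    -0.002 -1.   ]
0 19 -21
1 21 -19
2 23 -17
3 24 -14
4 26 -12
5 27 -9
6 27 -7
7 28 -4
8 28 -1
9 28 2
10 28 5
11 27 7
12 26 10
13 25 13
14 24 15
15 22 17
16 20 19
17 18 21
18 16 23
19 14 25
20 11 26
21 9 27
22 6 28
23 3 28
24 0 28
25 -3 28
168.3241247055612
```

```bash
python3 -m crank '[[0,0,-40,0,0,0,1],[0,0,-40,0,0,0,1],[0,0,-40,0,0,0,1],[0,0,-40,0,0,0,1],[19,-21,0,0,0,-0.1,1],[21,-19,0,0,0,-0.1,1],[23,-17,0,0,0,-0.1,1],[24,-14,0,0,0,-0.1,1],[26,-12,0,0,0,-0.1,1],[27,-9,0,0,0,-0.1,1]]'
python3 -m crank '[[27,-7,0,0,0,-0.1,1],[28,-4,0,0,0,-0.1,1],[28,-1,0,0,0,-0.1,1],[28,2,0,0,0,-0.1,1],[28,5,0,0,0,-0.1,1],[27,7,0,0,0,-0.1,1],[26,10,0,0,0,-0.1,1],[25,13,0,0,0,-0.1,1],[24,15,0,0,0,-0.1,1],[22,17,0,0,0,-0.1,1]]'
```

```text
t: 0.93
tool_pos: [0.2738, -0.4316, 0.3907]
tool_rot: [-2.798, -1.426, -0.0]
contact_force: [0.0, 0.6, 0.3]
opening: 0.0852
grip_force: 0.0
t: 1.77
tool_pos: [0.3821, -0.1727, 0.3909]
tool_rot: [-1.772, -2.593, -0.0]
contact_force: [0.4, 0.5, 0.2]
opening: 0.0853
grip_force: 0.0
```

```bash
python3 -m crank '[[20,19,0,0,0,-0.1,1],[18,21,0,0,0,-0.1,1],[16,23,0,0,0,-0.1,1],[14,25,0,0,0,-0.1,1],[11,26,0,0,0,-0.1,1],[9,27,0,0,0,-0.1,1],[6,28,0,0,0,-0.1,1],[3,28,0,0,0,-0.1,1],[0,28,0,0,0,-0.1,1],[-3,28,0,0,0,-0.1,1]]'
python3 - <<'E'
from h import *
import pickle
P=pose();im=get_image("wrist");cv2.imwrite("pics/w1.png",im[:,:,::-1]);pickle.dump(P,open("p1","wb"));print(P)
E
```

```text
t: 2.6
tool_pos: [0.4909, 0.0871, 0.3908]
tool_rot: [-0.311, -3.125, 0.0]
contact_force: [-0.1, -0.9, -0.3]
opening: 0.0857
grip_force: 0.0
(array([[-9.80373447e-01,  1.97148313e-01, -6.68903943e-04],
       [ 1.97148416e-01,  9.80373650e-01, -9.11220640e-05],
       [ 6.37811239e-04, -2.21207005e-04, -9.99999772e-01]]), array([0.49086906, 0.08710323, 0.39079741]))
```

View pics/w1.png

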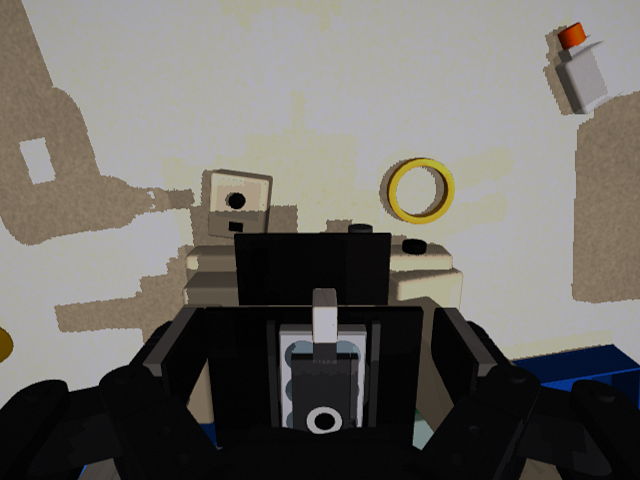

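The wrist view shows the grip ahead of the fingers. Its top face spans about (313-338, 306-343), with the front face above that at 289-306. The ring is at (324,421), and the stage's front edge is level in the picture at row 233, so the yaw is right.

```bash
python3 - <<'E'
from h import *
import pickle
P=pickle.load(open("p1","rb"));R,p=P
im=cv2.imread("pics/w1.png");g=im[...,1].astype(int)
print(g[285:350:2,325]);print(g[320,305:345])
W=lambda u,v,z:plane(ray("wrist",u,v,P),z)
for u,v,z in((313,306,.319),(338,306,.319),(325,306,.319),(325,343,.319),(324,421,.304),(236,233,.19),(391,233,.19)):
    x=W(u,v,z);print(u,v,x.round(4),"tool mm",(R.T@(x-p)*1000).round(1))
E
```

```text
[  4   0  68  67  65  63  64  63  67  70  67 147 175 176 175 175 176 175
 175 175 174 175 176 175 175 175 175 175 180  53  37  37  37]
[  4   5   3   6   3   3   8  59 136 161 177 176 175 175 176 175 175 175
 176 176 175 175 175 175 175 175 175 175 175 176 177 169  67   0   5   4
   3   5   4   5]
313 306 [0.5241 0.0771 0.319 ] tool mm [-34.6  -3.2  71.8]
338 306 [0.5272 0.0923 0.319 ] tool mm [-34.7  12.2  71.8]
325 306 [0.5256 0.0844 0.319 ] tool mm [-34.6   4.2  71.8]
325 343 [0.5512 0.0793 0.319 ] tool mm [-60.8   4.3  71.8]
324 421 [0.6245 0.0643 0.304 ] tool mm [-135.5    4.1   86.7]
236 233 [0.5006 0.0069 0.19  ] tool mm [-25.5 -76.7 200.8]
391 233 [0.5292 0.1482 0.19  ] tool mm [-25.6  67.5 200.8]
```

Checks: the top face measures 26 mm by about 15.5 mm, as given. The stage edge puts the grip 140 mm from the condenser, so the slider is at about 0.025 and needs about 15 mm more. I'll move over the grip, then descend.

```bash
python3 -m crank '[[-24,2,0,0,0,0,1],[-24,2,0,0,0,0,1],[0,0,20,0,0,0,1],[0,0,20,0,0,0,1],[0,0,20,0,0,0,1],[0,0,20,0,0,0,1],[0,0,15,0,0,0,1],[0,0,11,0,0,0,1],[0,0,0,0,0,0,1],[0,0,0,0,0,0,1]]'
python3 - <<'E'
from h import *
import pickle
P=pose();im=get_image("wrist");cv2.imwrite("pics/w2.png",im[:,:,::-1]);pickle.dump(P,open("p2","wb"));print(P)
E
```

```text
t: 3.48
tool_pos: [0.5383, 0.0798, 0.2848]
tool_rot: [-0.32, -3.124, 0.0]
contact_force: [-0.3, -0.1, 0.7]
opening: 0.0855
grip_force: 0.0
(array([[-9.79287040e-01,  2.02473080e-01, -1.24273953e-03],
       [ 2.02473261e-01,  9.79287791e-01, -2.05737438e-05],
       [ 1.21283402e-03, -2.71769125e-04, -9.99999228e-01]]), array([0.53829958, 0.07975024, 0.28481981]))
```

View pics/w2.png

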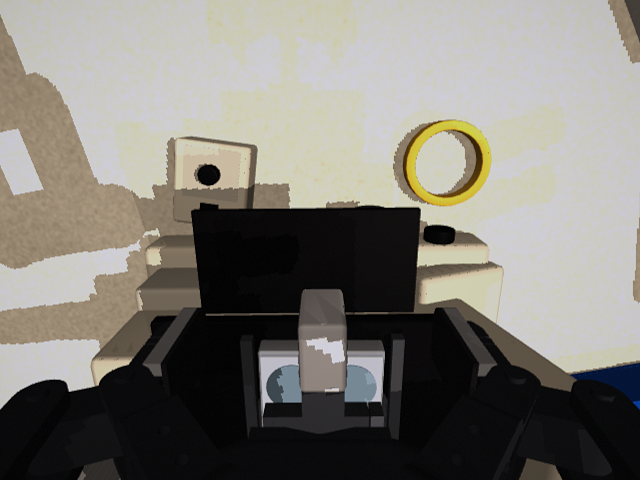

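The grip stands between the open fingers, with its top face at about (300-347, 325-392). The stage's front edge is at (192,210) to (420,208). I'll check centring and the slider value from this closer view.

```bash
python3 - <<'E'
from h import *
import pickle
P=pickle.load(open("p2","rb"));R,p=P
g=cv2.imread("pics/w2.png")[...,1].astype(int)
print(g[286:404:2,322]);print(g[350,292:356:2]);print(g[200:218,300])
for u,v,z in((300,350,.319),(347,350,.319),(323,325,.319),(323,392,.319),(192,210,.19),(420,208,.19)):
    x=plane(ray("wrist",u,v,P),z);print(u,v,"tool mm",(R.T@(x-p)*1000).round(1))
E
```

```text
[  6  13  84  82  82  84  79  79  78  79  79  79  83  86  89  88  88  87
  86 128 117 118 115 111 112 111 183 208 208 207 208 210 144 147 133 135
 135 135 135 135 134 135 134 134 133 133 132 133 133 132 132 133 119  55
  43  44  44  44  44]
[ 82  82  82  56 117 126 135 134 135 136 136 133 171 131 132 144 208 207
 206 207 207 208 207 207 207 207 103  65  82  80  80  79]
[208 209 208 208 208 208 211 188 101   0   2   7  11   8   9   9   9  10]
300 350 tool mm [  3.8  -5.6 -34.2]
347 350 tool mm [  3.8   9.6 -34.2]
323 325 tool mm [ 13.    1.8 -34.2]
323 392 tool mm [-12.5   1.9 -34.2]
192 210 tool mm [ 20.8 -79.7  94.9]
420 208 tool mm [22.  64.3 94.8]
```

Lateral offset is 2 mm and remaining travel about 15-16 mm. I'll centre and close.

```bash
python3 -m crank '[[0,2,0,0,0,0,1],[0,0,0,0,0,0,-1],[0,0,0,0,0,0,-1],[0,0,0,0,0,0,-1],[0,0,0,0,0,0,-1],[0,0,0,0,0,0,-1],[0,0,0,0,0,0,-1],[0,0,0,0,0,0,-1],[0,0,0,0,0,0,-1],[0,0,0,0,0,0,-1]]' 60
```

```text
t: 4.37
tool_pos: [0.5389, 0.0806, 0.2856]
tool_rot: [-0.32, -3.125, 0.004]
contact_force: [-2.7, -4.4, 1.2]
opening: 0.0154
grip_force: 59.6
```

```bash
python3 -m crank '[[-1,0,0,0,0,0,-1],[-1,0,0,0,0,0,-1],[-1,0,0,0,0,0,-1],[-1,0,0,0,0,0,-1],[-1,0,0,0,0,0,-1],[-1,0,0,0,0,0,-1],[-1,0,0,0,0,0,-1],[-1,0,0,0,0,0,-1],[-1,0,0,0,0,0,-1],[-1,0,0,0,0,0,-1]]'
python3 -m crank '[[-0.5,0,0,0,0,0,-1],[0,0,0,0,0,0,-1],[0,0,0,0,0,0,-1],[0,0,0,0,0,0,-1],[0,0,0,0,0,0,-1],[0,0,0,0,0,0,-1],[0,0,0,0,0,0,-1],[0,0,0,0,0,0,-1],[0,0,0,0,0,0,-1],[0,0,0,0,0,0,-1]]'
```

```text
t: 5.2
tool_pos: [0.5484, 0.0788, 0.2856]
tool_rot: [-0.319, -3.125, 0.003]
contact_force: [-2.1, -4.3, 1.2]
opening: 0.0155
grip_force: 59.6
t: 6.03
tool_pos: [0.5491, 0.0786, 0.2856]
tool_rot: [-0.319, -3.125, 0.003]
contact_force: [-1.5, -4.1, 2.0]
opening: 0.015
grip_force: 59.7
```

```bash
python3 -m crank '[[-0.5,0,0,0,0,0,-1],[-0.5,0,0,0,0,0,-1],[0,0,0,0,0,0,-1],[0,0,0,0,0,0,-1],[0,0,0,0,0,0,-1],[0,0,0,0,0,0,-1],[0,0,0,0,0,0,-1],[0,0,0,0,0,0,-1],[0,0,0,0,0,0,-1],[0,0,0,0,0,0,-1]]'
python3 -m crank '[[-0.5,0,0,0,0,0,-1],[-0.5,0,0,0,0,0,-1],[0,0,0,0,0,0,-1],[0,0,0,0,0,0,-1],[0,0,0,0,0,0,-1],[0,0,0,0,0,0,-1],[0,0,0,0,0,0,-1],[0,0,0,0,0,0,-1],[0,0,0,0,0,0,-1],[0,0,0,0,0,0,-1]]'
python3 -m crank '[[-0.5,0,0,0,0,0,-1],[-0.5,0,0,0,0,0,-1],[0,0,0,0,0,0,-1],[0,0,0,0,0,0,-1],[0,0,0,0,0,0,-1],[0,0,0,0,0,0,-1],[0,0,0,0,0,0,-1],[0,0,0,0,0,0,-1],[0,0,0,0,0,0,-1],[0,0,0,0,0,0,-1]]'
```

```text
t: 6.87
tool_pos: [0.55, 0.0784, 0.2856]
tool_rot: [-0.319, -3.125, 0.003]
contact_force: [-2.5, -4.4, 3.1]
opening: 0.0155
grip_force: 59.6
t: 7.7
tool_pos: [0.5511, 0.0782, 0.2856]
tool_rot: [-0.32, -3.125, 0.003]
contact_force: [-2.3, -5.7, 2.4]
opening: 0.015
grip_force: 59.6
t: 8.53
tool_pos: [0.5523, 0.078, 0.2856]
tool_rot: [0.32, 3.125, -0.003]
contact_force: [0.2, -4.8, 0.7]
opening: 0.0149
grip_force: 59.6
```

The force along x has flipped towards pulling in, so the ball is entering the notch. I'll keep going.

```bash
python3 -m crank '[[-0.5,0,0,0,0,0,-1],[-0.5,0,0,0,0,0,-1],[0,0,0,0,0,0,-1],[0,0,0,0,0,0,-1],[0,0,0,0,0,0,-1],[0,0,0,0,0,0,-1],[0,0,0,0,0,0,-1],[0,0,0,0,0,0,-1],[0,0,0,0,0,0,-1],[0,0,0,0,0,0,-1]]'
python3 -m crank '[[-0.5,0,0,0,0,0,-1],[-0.5,0,0,0,0,0,-1],[0,0,0,0,0,0,-1],[0,0,0,0,0,0,-1],[0,0,0,0,0,0,-1],[0,0,0,0,0,0,-1],[0,0,0,0,0,0,-1],[0,0,0,0,0,0,-1],[0,0,0,0,0,0,-1],[0,0,0,0,0,0,-1]]'
```

```text
t: 9.37
tool_pos: [0.5536, 0.0777, 0.2856]
tool_rot: [0.32, 3.124, -0.003]
contact_force: [0.6, -5.4, 1.2]
opening: 0.0153
grip_force: 59.5
t: 10.2
tool_pos: [0.555, 0.0775, 0.2856]
tool_rot: [0.32, 3.123, -0.003]
contact_force: [3.5, -4.4, 0.4]
opening: 0.0152
grip_force: 59.4
```

```bash
python3 -m crank '[[-0.5,0,0,0,0,0,-1],[-0.5,0,0,0,0,0,-1],[0,0,0,0,0,0,-1],[0,0,0,0,0,0,-1],[0,0,0,0,0,0,-1],[0,0,0,0,0,0,-1],[0,0,0,0,0,0,-1],[0,0,0,0,0,0,-1],[0,0,0,0,0,0,-1],[0,0,0,0,0,0,-1]]'
python3 -c "
from h import *
P=pose();im=get_image('wrist');cv2.imwrite('pics/w3.png',im[:,:,::-1])
R,p=P;g=im[...,1].astype(int)
for u in(260,300,360,400):
    c=g[170:260,u];v=170+np.argmin(np.diff(c));print(u,v,(R.T@(plane(ray('wrist',u,v+.5,P),.19)-p)*1000).round(1))
print(g[300:420:2,322])
"
```

```text
t: 11.03
tool_pos: [0.5556, 0.0774, 0.2856]
tool_rot: [0.32, 3.124, -0.003]
contact_force: [1.1, -5.4, 0.8]
opening: 0.0156
grip_force: 59.6
260 181 [ 38.7 -36.   95.6]
300 181 [ 38.7 -11.2  95.6]
360 180 [39.3 26.  95.5]
400 180 [39.2 50.8 95.4]
[103 103 102 102 104 103 106 105 101  95  93 110 135 139 135 131 131 131
 151 160 160 161 160 159 160 159 160 159 158 157 159 158 158 157 158 156
 156 155 156 155 156 155 155 155 137  62  53  53  52  52  48  44  44  44
  44  44  44  50  60  54]
```

View pics/w3.png

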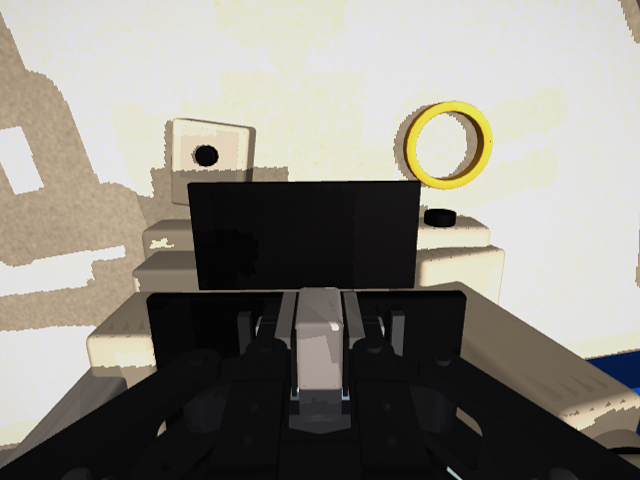

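The grip is firmly between the pads, with its top face ending at row 389. The stage edge, at row 181, puts the grip about 124-125 mm from the condenser, which is the middle stop. The pull has peaked and dropped, so a small step should balance it.

```bash
python3 -m crank '[[-0.5,0,0,0,0,0,-1],[0,0,0,0,0,0,-1],[0,0,0,0,0,0,-1],[0,0,0,0,0,0,-1],[0,0,0,0,0,0,-1],[0,0,0,0,0,0,-1],[0,0,0,0,0,0,-1],[0,0,0,0,0,0,-1],[0,0,0,0,0,0,-1],[0,0,0,0,0,0,-1]]'
```

```text
t: 11.92
tool_pos: [0.5557, 0.0773, 0.2856]
tool_rot: [0.32, 3.125, -0.003]
contact_force: [-0.4, -5.2, 0.5]
opening: 0.0154
grip_force: 59.6
```

The tool hardly moved for that step and the axial force is about 0 N, so the slider is seated in the notch. Handing in.

```bash
python3 -c "
from station import ctrl
print(ctrl.finish_job())"
```

```text
the job is handed in; nothing more can be done
None
```

I slid the phase slider in about 17 mm to its middle click stop and handed the job in at about 12 s, with the grip still held at 60 N; camera distance and push force both agree that it is seated, but no verdict was returned.

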